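# Feel three idler-wheel bearings and reject the worn one

## Task

Turn each of the three red idler wheels by the tongue on it where it stands in the black rack, leaving it at least a sixth of a turn from where you found it, and feel which bearing drags. Then lift that one wheel out and stand it gently upright in the yellow reject tray, and leave the two free-running ones standing fully home in the rack. Do not lean on the wheels or shove them against the rack, and do not disturb the other things on the bench.

Things in the scene. Friction and masses are not known exactly. Their poses are not given: they have to be found in the camera images.
- rack: Fixed black holder on an aluminium base, 70 (x) x 290 (y) x 22 mm high; origin: centre of its underside. Three square pockets in a row along y, 35 mm wide, 16 mm deep, each with an idler: its foot has 1.5 mm play a side, so it turns by 0.1 rad at most; lift over 16 mm to take it out. One idler, in any of the pockets, is worn (idler_worn in the rules), two are good (idler_good_1, _2).
- pocket_0 (a point): Rack pocket at rack y = -100 mm: centre of its floor, 6 mm up. In it stands one of three like-looking loose idlers, z up, 200 to 310 g, 60 mm tall: square steel foot 32 x 32 x 20 mm on the pocket's floor; from 24 to 38 mm above this point a red wheel 46 mm across; on it, from 38 to 60 mm, an upright aluminium tongue to grip, 10 mm thick, 36 mm long, centred. Turning the tongue turns the wheel on its foot.
- pocket_1 (a point): Rack pocket at rack y = 0: centre of its floor, 6 mm up. It holds the second of the three like-looking idlers (see pocket_0). Torque to turn an idler's wheel, the same both ways and all round: at most 0.04 N m if its bearing is good, about 0.2 N m if it is worn. The wheel turns without end. At the start the tongues lie along the rack's y, within 0.2 rad.
- pocket_2 (a point): Rack pocket at rack y = +100 mm: centre of its floor, 6 mm up. Third idler (see pocket_0). Each tongue sits in a rubber cush bush that twists against the wheel at 0.8 N m per rad: a dragging wheel follows only after some 0.25 rad of twist, and its tongue springs back by as much when let go. One end of each tongue is painted green, its outer top 17 mm from the axis. The rules call these paint dabs dab_worn, dab_good_1 and dab_good_2.
- tray: Fixed yellow reject tray, open on top, outside 130 x 130 mm, 35 mm high, walls and floor 4 mm thick; origin at the centre of its underside. It stands on the left or on the right of the rack.
- carton: red cardboard carton with a black band, 100 x 100 x 60 mm, loose; origin at the centre of its underside; on the side of the rack where the tray is not. Bystander.
- piston: aluminium piston, 66 mm across, 55 mm high, loose; origin at the centre of its underside. Bystander, beyond the rack.
- wrench: steel wrench lying flat, 180 mm long, along its x axis, loose. Bystander, beyond the rack.
- pinion: small steel chain pinion lying flat, 76 mm across, 8 mm thick, loose; origin at the centre of its underside. Bystander, beyond the rack.
Not all that is in view belongs to the job. There is more than one size of the tray; the job needs the largest.

How it is judged:
On the way:
1. all three wheels turned by at least about 30 degrees from the start, and standing so, each still in its place in the rack (distance of each of dab_good_1, dab_worn, dab_good_2 from where it was at the start of the episode above 0.009 m and distance of each of idler_good_1, idler_worn, idler_good_2 from where it was at the start of the episode below 0.008 m and angle between each of idler_good_1, idler_worn, idler_good_2's own z axis and vertical below 0.15 rad), for 0.2 s.
At the end, for the whole second after the job is handed in: The worn idler stands at rest, upright within 0.15 rad, on the tray's floor, within 55 mm of the tray's centre along each side; the two good ones stand in the rack at rest within 8 mm of their start, upright within 0.15 rad, wheels still turned 30 degrees or more (dab over 9 mm from its start) (x of idler_worn in the frame of tray between -0.055 and 0.055 m and y of idler_worn in the frame of tray between -0.055 and 0.055 m and z of idler_worn in the frame of tray between 0 and 0.009 m and angle between each of idler_worn, idler_good_1, idler_good_2's own z axis and vertical below 0.15 rad and linear speed of each of idler_worn, idler_good_1, idler_good_2 below 0.02 m/s and distance of each of dab_good_1, dab_good_2 from where it was at the start of the episode above 0.009 m and distance of each of idler_good_1, idler_good_2 from where it was at the start of the episode below 0.008 m); the robot touches nothing.
It fails at once if a good idler wheel is taken out of the rack (moved more than 12 mm) (distance of any of idler_good_1, idler_good_2 from where it was at the start of the episode above 0.012 m).
It fails at once if an idler wheel is pressed or shoved against the rack with more than 30 N (contact force between any of idler_good_1, idler_worn, idler_good_2 and rack above 30 N).
It fails at once if the worn idler wheel is dropped or rammed into the tray (contact force over 40 N) (contact force between idler_worn and tray above 40 N).
It fails at once if a bystander (carton, piston, wrench or pinion) is shifted by more than 15 mm (distance of any of carton, piston, wrench, pinion from where it was at the start of the episode above 0.015 m).
It also fails if it takes over 72 s, if anything falls off the work surface, if the arm or the gripper's body presses on something with over 40 N, if the wrist force passes 120 N, or if a joint passes its speed limit or range.

## Robot

A 7-joint arm with a two-finger parallel gripper is mounted at the origin on the work surface. World frame = base frame: x ahead of the robot, y to its left, z up, the work surface at z = 0. Lengths are in m, angles in rad, forces in N, time in s.
With the tool pointing down it reaches from about 0.4 to 0.9 m from the base axis. Payload 5.5 kg.
Tool frame: the origin (TCP) lies on the front face of the gripper's body, between the roots of the fingers; the fingertips stand 73 mm ahead of it and the grasp point (between the pads) lies 54 mm ahead of it (robot.tcp_to_grasp is the z of the grasp point in the tool frame, in m); z points along the fingers, y is the direction in which the jaws open and shut (so a half turn about z gives the same grasp; the last joint's range is limited). The gripper opens to 85 mm and grips with 20 to 120 N. Pads are 22 mm wide; open, the fingers measure 114 mm over their backs; the gripper's body (76 mm by 85 mm) begins 54 mm behind the grasp point. The pads swing forward as they close: fully open they stand 13 mm farther back than shut.
Start: joints at [1.498, 0.501, -0.427, 1.55, 0.221, 1.138, -0.21], TCP at [0.214, -0.614, 0.304] pointing down, gripper open.
Joint ranges: [-2.88, 2.88], [-0.31, 2.03], [-1.54, 1.56], [0.2, 2.42], [-1.41, 4.55], [0.19, 2.02], [-2.57, 2.57]. Speed limits (rad/s): [2.57, 2.57, 3.14, 3.14, 3.14, 3.14, 3.14].

## Interface

Orientations are given as [roll, pitch, yaw] about the fixed x, y, z axes, in that order (R = Rz(yaw) Ry(pitch) Rx(roll)).
In Python, from plant import robot gives the robot as it stands.
- The arm moves only by the shell command python3 -m handwheel 'ROWS' [FORCE]. ROWS is JSON, a list of rows, each a list of 3 entries, a list of its own where there are three numbers: the closure, from -1 (fully open) to 1 (shut), then the shift along the tool's x, y, z in m, then the turn, a rotation vector about the tool's x, y, z in degrees. In form: [[claw, [dx, dy, dz], [ax, ay, az]], ...]. A call has 1 to 10 rows; each row is the pose to reach, as a shift and turn from the pose commanded when the call began, along the tool's axes at that moment; what a row does not reach only later rows make up. A row lasts 1/10 s, in which the tool goes at most 50 mm and 8.59 degrees, less where a joint would pass 70% of its speed; a pose out of reach is approached as far as the arm can. A call with a gripper value outside its range is refused whole. The fingers move at their own pace and stop on an object; FORCE is the grip in N (left out, the last holds). Time passes only in rows, so rows that repeat a pose let the fingers close. It gives the time, the measured TCP pose, the force and the opening at its end, in the units of the state.
- robot.read_state(): the state, without advancing time (a new reading comes with each control period).
- robot.get_image(name): name is "scene" or "top"; returns the picture (384x512x3 uint8, red, green, blue); there is no depth.
- robot.camera_info(name): a dict with "K" (3x3 intrinsics, pixels), "world_from_camera" (4x4, takes a point from camera to world coordinates). Camera axes: x right, y down, z forward; pixel columns grow to the right and rows downward; lengths in m; the calibration is good to about 2 mm. A picture is of the moment at which its call begins. camera_info takes no time and is no camera call.
- robot.sign_off(): hands the job in, once; it reports no verdict.
The state is a dict: "clock": time; "joint_positions": joint angles; "joint_velocities": joint speeds; "joint_efforts": joint torques, N m; "tool_pos": TCP position; "tcp_rot": TCP orientation; "wrist_force": force on the tool from outside, world axes, zero at the start; "ft_torque": the same for the moment, N m; "grip_width": finger opening in m.
Only numpy, scipy, OpenCV 4.12 (cv2) and the standard library are available. Lean on these libraries where they do the work, as an engineer would, in place of code of your own. Each camera call takes 0.05 s, during which the arm holds its last target.

## Working session

There is one attempt and no reset: what is moved stays moved. The work goes in short steps, Python scripts to look and compute and a shell command to move; the robot and the scene stay as the last step left them, time stands still between calls to the robot, and variables do not carry over. Pictures are saved under pics/ and viewed, and the job is handed in when it is done.

```bash
ls; mkdir -p pics; python3 - <<'E'
from plant import robot
import cv2
for n in("scene","top"):
    im=robot.get_image(n); cv2.imwrite(f"pics/{n}0.png",im[:,:,::-1])
    i=robot.camera_info(n); print(n,i["K"],i["world_from_camera"])
s=robot.read_state(); print(s)
E
```

```text
pics
scene [[431.09419926   0.         247.62108867]
 [  0.         431.09419926 188.48343947]
 [  0.           0.           1.        ]] [[-0.19172583  0.72587871 -0.66056135  1.42965299]
 [ 0.98125957  0.15497928 -0.1145036   0.08198902]
 [ 0.0192576  -0.67013545 -0.74198897  1.07818853]
 [ 0.          0.          0.          1.        ]]
top [[472.74561521   0.         256.29408082]
 [  0.         472.74561521 195.26072653]
 [  0.           0.           1.        ]] [[-0.02180181 -0.98252773  0.18483489  0.30136278]
 [-0.99971451  0.01961699 -0.0136411  -0.05902992]
 [ 0.00977685 -0.18507952 -0.98267491  1.25223646]
 [ 0.          0.          0.          1.        ]]
{'clock': 0.1, 'joint_positions': array([ 1.49821101,  0.50173666, -0.4268268 ,  1.55135962,  0.22082932,
        1.13829931, -0.21031445]), 'joint_velocities': array([ 0.00142254, -0.00152292,  0.00083694, -0.0038962 , -0.00032814,
        0.00023501, -0.0004853 ]), 'joint_efforts': array([-1.08477866e-02, -5.70826864e+01, -5.83821103e+00, -2.81753647e+01,
        1.06859303e-02,  5.60840257e-03, -1.40055146e-06]), 'tool_pos': array([ 0.21397946, -0.6132374 ,  0.3029697 ]), 'tcp_rot': array([-3.13985151e+00, -3.80865869e-05,  3.35851221e-01]), 'wrist_force': array([-0.83811493, -0.5933939 ,  0.37711588]), 'ft_torque': array([-0.00342325,  0.03471948, -0.02046867]), 'grip_width': 0.08560630056693767}
```

View pics/scene0.png

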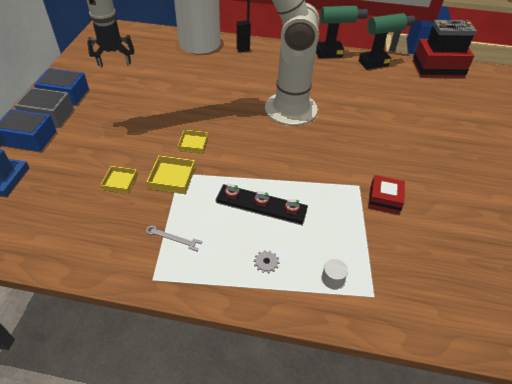

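View pics/top0.png

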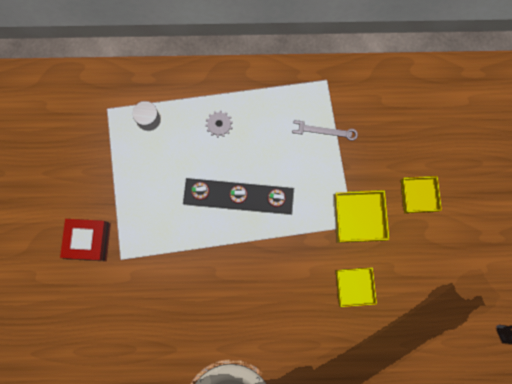

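The top view shows the rack at about (239,196), with idlers at about (200,190), (238,194) and (277,198). The largest tray is at (361,216) and the carton at (86,240). I'll enlarge the rack and tray.

```bash
python3 - <<'E'
import cv2
im=cv2.imread("pics/top0.png")
c=im[170:222,178:300]; cv2.imwrite("pics/rack0.png",cv2.resize(c,None,fx=6.5,fy=6.5,interpolation=cv2.INTER_CUBIC))
c=im[180:250,325:400]; cv2.imwrite("pics/tray0.png",cv2.resize(c,None,fx=8,fy=8,interpolation=cv2.INTER_CUBIC))
E
cat > h.py <<'E'
import numpy as np
from plant import robot
def ray(n,u,v,z):
    i=robot.camera_info(n);K=np.array(i["K"]);T=np.array(i["world_from_camera"])
    d=T[:3,:3]@np.linalg.solve(K,[u,v,1.]);o=T[:3,3]
    return o+d*(z-o[2])/d[2]
def proj(n,p):
    i=robot.camera_info(n);K=np.array(i["K"]);T=np.linalg.inv(np.array(i["world_from_camera"]))
    q=K@(T[:3,:3]@np.array(p)+T[:3,3]);return q[:2]/q[2]
E
```

```text
(no output)
```

View pics/rack0.png

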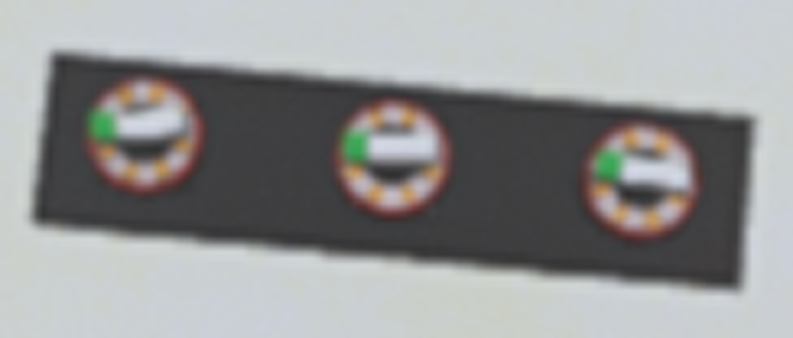

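View pics/tray0.png

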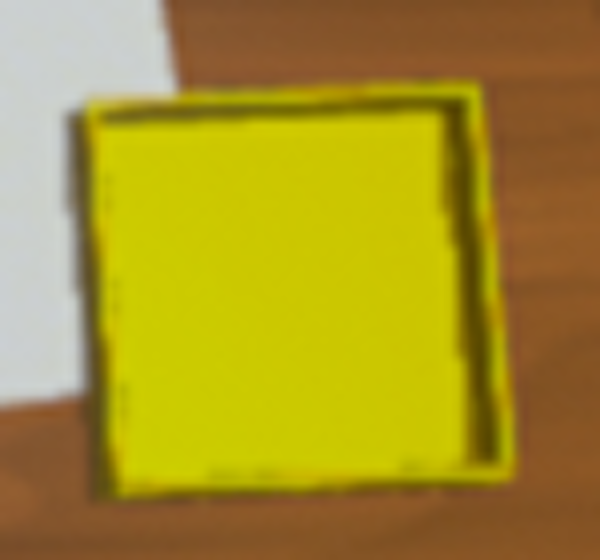

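The rack crop shows the wheel discs at crop pixels (145,134), (394,157) and (641,182). The green ends all point left, which is +y. The rack corners are (55,53), (752,117), (740,288) and (35,220). The tray rim corners are (88,100), (480,82), (515,480) and (115,495).

```bash
python3 - <<'E'
from h import *
f=lambda x,y,z,s=6.5,ox=178,oy=170: ray("top",(x+.5)/s-.5+ox,(y+.5)/s-.5+oy,z)
R=[f(x,y,.022) for x,y in((55,53),(752,117),(740,288),(35,220))]
print(np.array(R).round(4)); c=np.mean(R,0); print("rack c",c, [np.linalg.norm(R[i]-R[(i+1)%4]) for i in range(4)])
d=(R[0]+R[3]-R[1]-R[2]);yaw=np.arctan2(-d[0],d[1]);print("yaw",yaw)
ey=np.array([-np.sin(yaw),np.cos(yaw),0])
for k,(x,y) in zip((2,1,0),((145,134),(394,157),(641,182))): print(k,f(x,y,.044).round(4),(c+ey*(k-1)*.1).round(4))
# tongue long axis: ends mid
for k,a,b in((2,(92,127),(188,124)),(1,(346,147),(439,148)),(0,(596,165),(690,181))):
  p=f(*a,.066);q=f(*b,.066);v=p-q;print(k,"tongue c",((p+q)/2).round(4),"len",np.linalg.norm(v),"ang of green from y:",np.arctan2(-v[0],v[1]))
T=[f(x,y,.035,8,325,180) for x,y in((88,100),(480,82),(515,480),(115,495))]
print(np.array(T).round(4),np.mean(T,0),[np.linalg.norm(T[i]-T[(i+1)%4]) for i in range(4)])
# scene camera check
for k in range(3):
  print(proj("scene",c+ey*(k-1)*.1+[0,0,.022]))
print(proj("scene",np.mean(T,0)))
E
python3 - <<'E'
import cv2
im=cv2.imread("pics/scene0.png")
c=im[160:230,140:320]; cv2.imwrite("pics/sc0.png",cv2.resize(c,None,fx=4.4,fy=4.4,interpolation=cv2.INTER_CUBIC))
c=cv2.imread("pics/rack0.png"); cv2.imwrite("pics/rz.png",cv2.hconcat([cv2.resize(c[60:250,60+o:240+o],None,fx=1.45,fy=1.45) for o in(0,250,497)]))
E
```

```text
[[ 0.584   0.1099  0.022 ]
 [ 0.5516 -0.1748  0.022 ]
 [ 0.4811 -0.1674  0.022 ]
 [ 0.5147  0.1176  0.022 ]]
rack c [ 0.53284457 -0.028684    0.022     ] [np.float64(0.28658892592929375), np.float64(0.07089518743770833), np.float64(0.28701210610266686), np.float64(0.06967828488256114)]
yaw -0.1154323680798392
2 [0.545  0.0707 0.044 ] [0.5444 0.0707 0.022 ]
1 [ 0.5336 -0.0288  0.044 ] [ 0.5328 -0.0287  0.022 ]
0 [ 0.5215 -0.1274  0.044 ] [ 0.5213 -0.128   0.022 ]
2 tongue c [0.544  0.0703 0.066 ] len 0.037714602124647105 ang of green from y: 0.012100861661244201
1 tongue c [ 0.5332 -0.0288  0.066 ] len 0.03655599763544429 ang of green from y: -0.030856437459001237
0 tongue c [ 0.521 -0.127  0.066] len 0.03743475113100703 ang of green from y: -0.1916281574261261
[[ 0.5347 -0.2844  0.035 ]
 [ 0.5382 -0.4139  0.035 ]
 [ 0.4071 -0.4158  0.035 ]
 [ 0.405  -0.2863  0.035 ]] [ 0.47124638 -0.35009549  0.035     ] [np.float64(0.12958119355309308), np.float64(0.13106617895310108), np.float64(0.12957123756922365), np.float64(0.12973172101550384)]
[231.5602386  188.84440112]
[261.26180048 196.31116049]
[291.79650018 203.98736473]
[170.57527226 169.66822842]
```

View pics/sc0.png

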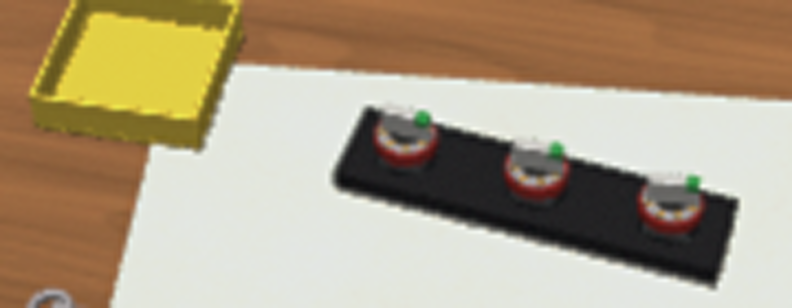

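View pics/rz.png

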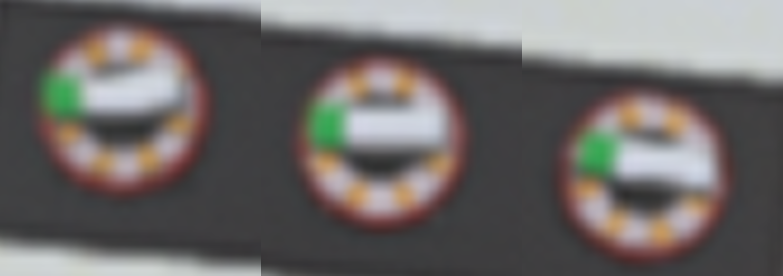

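The geometry is consistent: the rack sides come out at 71 x 287 mm, the wheel spacing at 0.1 m and the tray at 130 mm. I'll go above pocket_0 first.

```bash
python3 -m handwheel '[[0.2,[0.4504,-0.3577,0.1],[0,0,-61]],[0.2,[0.4504,-0.3577,0.1],[0,0,-61]],[0.2,[0.4504,-0.3577,0.1],[0,0,-61]],[0.2,[0.4504,-0.3577,0.1],[0,0,-61]],[0.2,[0.4504,-0.3577,0.1],[0,0,-61]],[0.2,[0.4504,-0.3577,0.1],[0,0,-61]],[0.2,[0.4504,-0.3577,0.1],[0,0,-61]],[0.2,[0.4504,-0.3577,0.1],[0,0,-61]],[0.2,[0.4504,-0.3577,0.1],[0,0,-61]],[0.2,[0.4504,-0.3577,0.1],[0,0,-61]]]' 20; python3 -c "
from h import *
print(robot.read_state())"
```

```text
clock: 1.1
tool_pos: [0.4779, -0.1958, 0.2178]
tcp_rot: [-3.141, 0.0, 1.4]
wrist_force: [0.9, -0.7, -0.2]
grip_width: 0.034
{'clock': 1.1, 'joint_positions': array([ 0.96095032,  0.44824891, -0.76685073,  1.95261474,  0.39571822,
        0.89543412, -0.18072435]), 'joint_velocities': array([-1.0262433 ,  0.2648477 ,  0.02936017, -0.09992642,  0.24635097,
       -0.08017956, -1.12062417]), 'joint_efforts': array([  4.54029366, -44.98737574,  -9.30320352, -20.93979478,
        -0.4979093 ,   0.33029633,   1.50667749]), 'tool_pos': array([ 0.47787203, -0.19581057,  0.21778483]), 'tcp_rot': array([-3.14132018e+00,  1.23885945e-04,  1.39973975e+00]), 'wrist_force': array([ 0.89609125, -0.71818646, -0.21353613]), 'ft_torque': array([-0.0319512 , -0.01980903,  0.00195565]), 'grip_width': 0.0340350938631703}
```

```bash
python3 -m handwheel '[[0.2,[0,0,0],[0,0,0]],[0.2,[0,0,0],[0,0,0]]]' 20; cat >> h.py <<'E'
def to(x,y,z,yaw):
    s=robot.read_state();p=s["tool_pos"];a=s["tcp_rot"][2];d=np.array([x,y,z])-p
    print("tool shift",np.round([np.cos(a)*d[0]+np.sin(a)*d[1],np.sin(a)*d[0]-np.cos(a)*d[1],-d[2]],4),"az deg",-np.degrees(yaw-a), "at",p.round(4),s["tcp_rot"].round(4),"grip",round(s["grip_width"],4),"t",s["clock"])
    print("F",s["wrist_force"].round(2),"M",s["ft_torque"].round(3),"j7",s["joint_positions"][6])
E
python3 -c "
from h import *
to(.5213,-.1278,.16,1.4)"
```

```text
clock: 1.3
tool_pos: [0.4779, -0.1953, 0.2178]
tcp_rot: [-3.141, -0.001, 1.405]
wrist_force: [-0.3, -0.6, -0.2]
grip_width: 0.0345
tool shift [0.0737 0.0317 0.0578] az deg 0.2897061239074031 at [ 0.4779 -0.1953  0.2178] [-3.1407e+00 -7.0000e-04  1.4051e+00] grip 0.0345 t 1.3
F [-0.3  -0.57 -0.21] M [-0.017  0.064 -0.022] j7 -0.1754989364129741
```

```bash
python3 -m handwheel '[[0,[0.0737,0.0317,0.058],[0,0,0]],[0,[0.0737,0.0317,0.058],[0,0,0]],[0,[0.0737,0.0317,0.058],[0,0,0]],[0,[0.0737,0.0317,0.058],[0,0,0]]]' 20; python3 - <<'E'
from h import *
import cv2
to(.5213,-.1278,.121,1.4)
for n in("top","scene"):
    im=robot.get_image(n)[:,:,::-1]
    u,v=proj(n,[.5213,-.1278,.06]).astype(int); print(u,v)
    cv2.imwrite(f"pics/a_{n}.png",cv2.resize(im[v-35:v+35,u-45:u+45],None,fx=7,fy=7,interpolation=cv2.INTER_CUBIC))
E
```

```text
clock: 1.7
tool_pos: [0.5205, -0.1302, 0.1593]
tcp_rot: [-3.139, -0.0, 1.401]
wrist_force: [0.3, -0.7, -0.3]
grip_width: 0.0431
tool shift [0.0026 0.0004 0.0383] az deg 0.0680060177017706 at [ 0.5205 -0.1302  0.1593] [-3.1392e+00 -1.0000e-04  1.4012e+00] grip 0.0431 t 1.7
F [ 0.34 -0.7  -0.27] M [-0.039  0.048 -0.036] j7 -0.3977610731464466
276 196
231 185
```

View pics/a_scene.png

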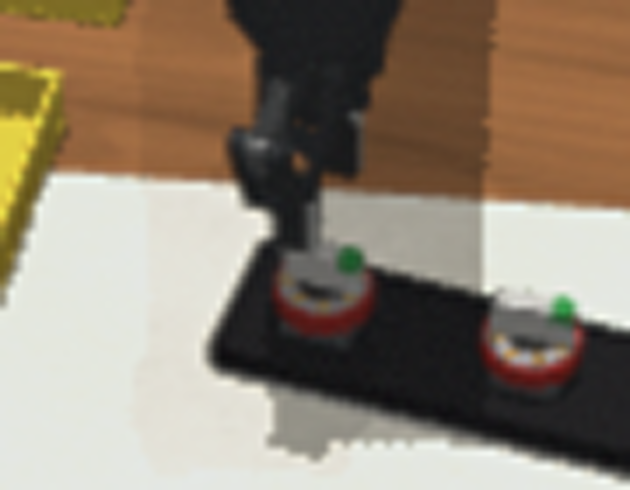

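View pics/a_top.png

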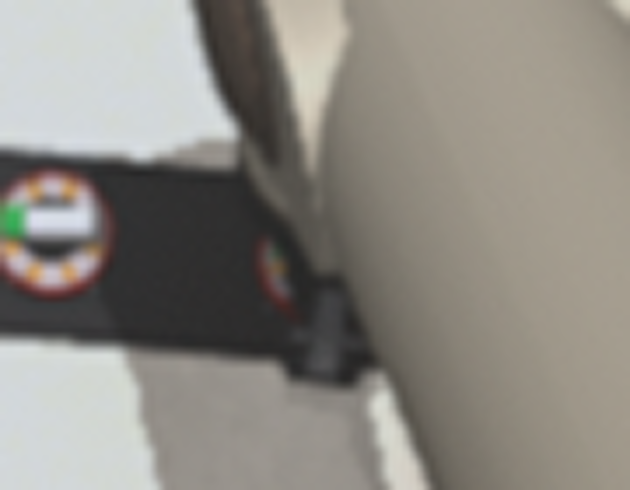

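The scene crop shows the gripper just above the pocket_0 idler, at about (320,240). I'll descend slowly and watch the force.

```bash
python3 -m handwheel '[[0,[0.0024,0.0004,0.015],[0,0,0]],[0,[0.0024,0.0004,0.025],[0,0,0]],[0,[0.0024,0.0004,0.031],[0,0,0]],[0,[0.0024,0.0004,0.036],[0,0,0]],[0,[0.0024,0.0004,0.038],[0,0,0]],[0,[0.0024,0.0004,0.038],[0,0,0]]]' 20; python3 - <<'E'
from h import *
to(.5213,-.1278,.121,1.4)
E
```

```text
clock: 2.4
tool_pos: [0.5219, -0.1277, 0.122]
tcp_rot: [-3.141, -0.0, 1.401]
wrist_force: [-0.1, 0.3, 0.7]
grip_width: 0.0425
tool shift [-0.0002 -0.0006  0.001 ] az deg 0.03215748699277042 at [ 0.5219 -0.1277  0.122 ] [-3.1412e+00 -2.0000e-04  1.4006e+00] grip 0.0425 t 2.4
F [-0.11  0.34  0.72] M [ 0.012 -0.005  0.008] j7 -0.44688296749162254
```

```bash
python3 -m handwheel '[[0.5,[0,0,0],[0,0,0]],[0.6,[0,0,0],[0,0,0]],[0.66,[0,0,0],[0,0,0]],[0.7,[0,0,0],[0,0,0]],[0.74,[0,0,0],[0,0,0]],[0.78,[0,0,0],[0,0,0]],[0.85,[0,0,0],[0,0,0]],[1,[0,0,0],[0,0,0]],[1,[0,0,0],[0,0,0]]]' 20; python3 - <<'E'
from h import *
to(.5213,-.1278,.121,1.4)
E
```

```text
clock: 3.3
tool_pos: [0.5223, -0.1278, 0.1224]
tcp_rot: [3.141, 0.0, 1.4]
wrist_force: [1.5, 1.4, 0.5]
grip_width: 0.0093
tool shift [-0.0001 -0.001   0.0014] az deg 0.02709544136806662 at [ 0.5223 -0.1278  0.1224] [3.1409e+00 1.0000e-04 1.4005e+00] grip 0.0093 t 3.3
F [1.47 1.41 0.48] M [-0.074 -0.296  0.002] j7 -0.446854382157263
```

```bash
python3 -m handwheel '[[1,[0,0,0],[0,0,4]],[1,[0,0,0],[0,0,8]],[1,[0,0,0],[0,0,12]],[1,[0,0,0],[0,0,16]],[1,[0,0,0],[0,0,20]],[1,[0,0,0],[0,0,24]],[1,[0,0,0],[0,0,28]],[1,[0,0,0],[0,0,30]],[1,[0,0,0],[0,0,30]]]' 20; python3 - <<'E'
from h import *
to(.5213,-.1278,.121,1.4)
E
```

```text
clock: 4.2
tool_pos: [0.5223, -0.1279, 0.1225]
tcp_rot: [3.141, -0.0, 0.877]
wrist_force: [1.9, -1.0, 1.8]
grip_width: 0.0092
tool shift [-0.0006 -0.0008  0.0015] az deg -29.958180212989888 at [ 0.5223 -0.1279  0.1225] [ 3.1408e+00 -1.0000e-04  8.7710e-01] grip 0.0092 t 4.2
F [ 1.91 -1.02  1.81] M [-0.233 -0.41   0.043] j7 -0.8848879421972129
```

```bash
python3 -m handwheel '[[1,[0,0,0],[0,0,5]],[1,[0,0,0],[0,0,10]],[1,[0,0,0],[0,0,15]],[1,[0,0,0],[0,0,20]],[1,[0,0,0],[0,0,25]]]' 20; python3 - <<'E'
from h import *
to(.5213,-.1278,.121,1.4)
E
python3 -m handwheel '[[1,[0,0,0],[0,0,5]],[1,[0,0,0],[0,0,10]],[1,[0,0,0],[0,0,10]]]' 20; python3 - <<'E'
from h import *
to(.5213,-.1278,.121,1.4)
E
python3 -m handwheel '[[1,[0,0,0],[0,0,0]]]' 20; python3 - <<'E'
from h import *
to(.5213,-.1278,.121,1.4)
E
```

```text
clock: 4.7
tool_pos: [0.5224, -0.128, 0.1225]
tcp_rot: [3.141, -0.001, 0.438]
wrist_force: [1.7, -2.0, 0.1]
grip_width: 0.0094
tool shift [-0.001  -0.0007  0.0015] az deg -55.09595496027278 at [ 0.5224 -0.128   0.1225] [ 3.1409e+00 -8.0000e-04  4.3840e-01] grip 0.0094 t 4.7
F [ 1.73 -1.98  0.12] M [-0.25  -0.342  0.067] j7 -1.249710260029237
clock: 5.0
tool_pos: [0.5224, -0.128, 0.1225]
tcp_rot: [3.141, -0.001, 0.266]
wrist_force: [1.7, -2.0, 0.8]
grip_width: 0.0098
tool shift [-0.0011 -0.0005  0.0015] az deg -64.95037476941259 at [ 0.5224 -0.128   0.1225] [ 3.1408e+00 -8.0000e-04  2.6640e-01] grip 0.0098 t 5.0
F [ 1.69 -2.05  0.8 ] M [-0.348 -0.474  0.053] j7 -1.3924264110431148
clock: 5.1
tool_pos: [0.5225, -0.128, 0.1225]
tcp_rot: [3.141, -0.001, 0.269]
wrist_force: [3.0, -1.2, 1.5]
grip_width: 0.0094
tool shift [-0.0011 -0.0005  0.0015] az deg -64.80023846796203 at [ 0.5225 -0.128   0.1225] [ 3.1409e+00 -9.0000e-04  2.6900e-01] grip 0.0094 t 5.1
F [ 3.01 -1.25  1.46] M [-0.455 -0.606  0.022] j7 -1.3903115184101238
```

Pocket_0 reads about 0.05 N m, so it looks good. I'll release it and rise.

```bash
python3 -m handwheel '[[0.7,[0,0,0],[0,0,0]],[0.5,[0,0,0],[0,0,0]],[0.3,[0,0,0],[0,0,0]],[0.3,[0,0,-0.02],[0,0,0]],[0.2,[0,0,-0.04],[0,0,0]],[0.2,[0,0,-0.04],[0,0,0]]]' 20; python3 - <<'E'
from h import *
to(.5335,-.0287,.160,1.54)
E
```

```text
clock: 5.7
tool_pos: [0.5233, -0.1277, 0.1643]
tcp_rot: [3.14, -0.003, 0.267]
wrist_force: [-0.0, 0.6, -0.5]
grip_width: 0.0343
tool shift [ 0.0359 -0.0929  0.0043] az deg -72.95721725673332 at [ 0.5233 -0.1277  0.1643] [ 3.1399 -0.0032  0.2667] grip 0.0343 t 5.7
F [-0.04  0.59 -0.5 ] M [-0.012 -0.037  0.019] j7 -1.3597988592043204
```

```bash
python3 -m handwheel '[[0,[0.0359,-0.0929,0.003],[0,0,-73]],[0,[0.0359,-0.0929,0.003],[0,0,-73]],[0,[0.0359,-0.0929,0.003],[0,0,-73]],[0,[0.0359,-0.0929,0.003],[0,0,-73]],[0,[0.0359,-0.0929,0.003],[0,0,-73]],[0,[0.0359,-0.0929,0.003],[0,0,-73]],[0,[0.0359,-0.0929,0.003],[0,0,-73]],[0,[0.0359,-0.0929,0.003],[0,0,-73]],[0,[0.0359,-0.0929,0.003],[0,0,-73]],[0,[0.0359,-0.0929,0.003],[0,0,-73]]]' 20; python3 - <<'E'
from h import *
to(.5335,-.0287,.122,1.54)
import cv2
for n in("scene","top"):
    im=robot.get_image(n)[:,:,::-1]
    u,v=proj(n,[.5335,-.0287,.06]).astype(int); print(u,v)
    cv2.imwrite(f"pics/b_{n}.png",cv2.resize(im[v-35:v+35,u-45:u+45],None,fx=7,fy=7,interpolation=cv2.INTER_CUBIC))
E
```

```text
clock: 6.7
tool_pos: [0.5315, -0.0287, 0.1583]
tcp_rot: [-3.14, -0.001, 1.541]
wrist_force: [0.7, 0.7, -0.5]
grip_width: 0.0428
tool shift [0.0001 0.002  0.0363] az deg 0.04196453075053598 at [ 0.5315 -0.0287  0.1583] [-3.1400e+00 -8.0000e-04  1.5407e+00] grip 0.0428 t 6.7
F [ 0.74  0.69 -0.5 ] M [ 0.019 -0.    -0.031] j7 -0.4677985909556165
261 193
237 192
```

View pics/b_scene.png

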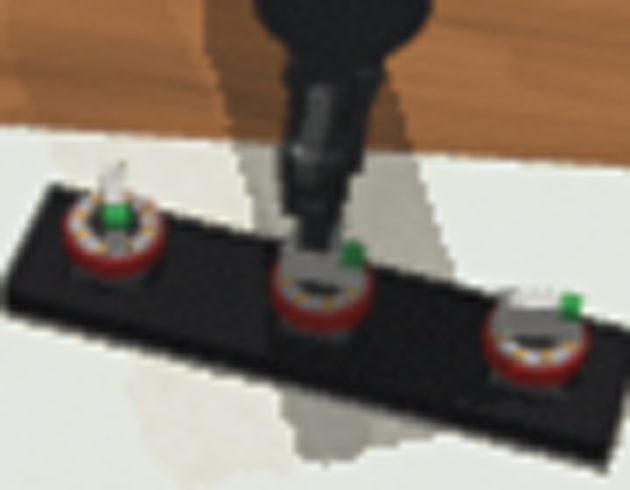

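View pics/b_top.png

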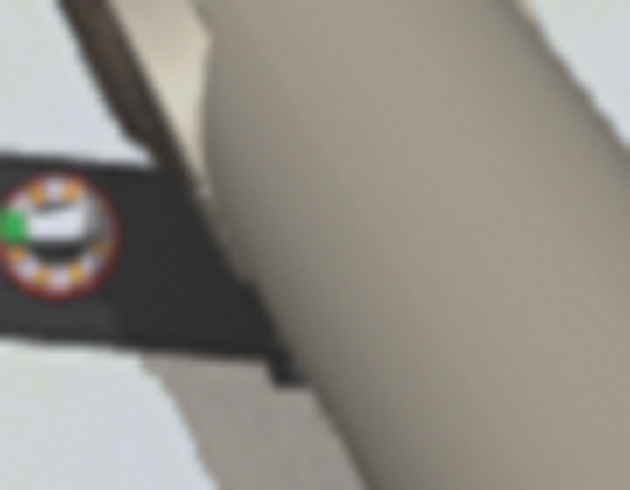

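Wheel 0 now has its green dab turned to the front, near (115,215), and stays turned. The gripper is above wheel 1. I'll descend and grip.

```bash
python3 -m handwheel '[[0,[0,0.001,0.015],[0,0,0]],[0,[0,0.001,0.025],[0,0,0]],[0,[0,0.001,0.031],[0,0,0]],[0,[0,0.001,0.036],[0,0,0]],[0,[0,0.001,0.036],[0,0,0]]]' 20; python3 - <<'E'
from h import *
to(.5335,-.0287,.122,1.54)
E
python3 -m handwheel '[[0.5,[0,0,0],[0,0,0]],[0.6,[0,0,0],[0,0,0]],[0.66,[0,0,0],[0,0,0]],[0.7,[0,0,0],[0,0,0]],[0.74,[0,0,0],[0,0,0]],[0.78,[0,0,0],[0,0,0]],[0.85,[0,0,0],[0,0,0]],[1,[0,0,0],[0,0,0]],[1,[0,0,0],[0,0,0]]]' 20; python3 - <<'E'
from h import *
to(.5335,-.0287,.122,1.54)
E
```

```text
clock: 7.3
tool_pos: [0.5327, -0.0285, 0.1223]
tcp_rot: [-3.14, -0.0, 1.54]
wrist_force: [-0.2, -0.7, 0.4]
grip_width: 0.0429
tool shift [-0.0001  0.0008  0.0003] az deg 0.01754032354831593 at [ 0.5327 -0.0285  0.1223] [-3.1400e+00 -2.0000e-04  1.5403e+00] grip 0.0429 t 7.3
F [-0.17 -0.69  0.41] M [ 0.012 -0.008  0.016] j7 -0.5108039506015184
clock: 8.2
tool_pos: [0.5337, -0.0288, 0.1235]
tcp_rot: [3.141, 0.0, 1.54]
wrist_force: [1.4, -0.6, 1.1]
grip_width: 0.0095
tool shift [ 0.0001 -0.0002  0.0015] az deg 0.0016596566079269087 at [ 0.5337 -0.0288  0.1235] [3.1406 0.     1.54  ] grip 0.0095 t 8.2
F [ 1.35 -0.56  1.11] M [-0.107 -0.33  -0.042] j7 -0.510428809756243
```

```bash
python3 -m handwheel '[[1,[0,0,0],[0,0,4]],[1,[0,0,0],[0,0,8]],[1,[0,0,0],[0,0,12]],[1,[0,0,0],[0,0,16]],[1,[0,0,0],[0,0,20]],[1,[0,0,0],[0,0,24]],[1,[0,0,0],[0,0,28]],[1,[0,0,0],[0,0,30]],[1,[0,0,0],[0,0,30]]]' 20; python3 - <<'E'
from h import *
to(.5335,-.0287,.122,1.54)
E
```

```text
clock: 9.1
tool_pos: [0.5337, -0.0287, 0.1236]
tcp_rot: [3.141, -0.0, 1.017]
wrist_force: [2.7, -0.8, 2.4]
grip_width: 0.0094
tool shift [-0.0002 -0.0002  0.0016] az deg -29.9774724890322 at [ 0.5337 -0.0287  0.1236] [ 3.1405e+00 -5.0000e-04  1.0168e+00] grip 0.0094 t 9.1
F [ 2.69 -0.82  2.45] M [-0.075 -0.565 -0.023] j7 -0.9490801146329608
```

```bash
python3 -m handwheel '[[1,[0,0,0],[0,0,5]],[1,[0,0,0],[0,0,10]],[1,[0,0,0],[0,0,15]],[1,[0,0,0],[0,0,20]],[1,[0,0,0],[0,0,25]]]' 20; python3 - <<'E'
from h import *
to(.5213,-.1278,.121,1.4)
E
python3 -m handwheel '[[1,[0,0,0],[0,0,5]],[1,[0,0,0],[0,0,10]],[1,[0,0,0],[0,0,10]]]' 20; python3 - <<'E'
from h import *
to(.5213,-.1278,.121,1.4)
E
python3 -m handwheel '[[1,[0,0,0],[0,0,0]]]' 20; python3 - <<'E'
from h import *
to(.5213,-.1278,.121,1.4)
E
python3 -m handwheel '[[0.7,[0,0,0],[0,0,0]],[0.5,[0,0,0],[0,0,0]],[0.3,[0,0,0],[0,0,0]],[0.3,[0,0,-0.02],[0,0,0]],[0.2,[0,0,-0.04],[0,0,0]],[0.2,[0,0,-0.04],[0,0,0]]]' 20; python3 - <<'E'
from h import *
to(.5448,.0705,.160,1.6)
E
```

```text
clock: 9.6
tool_pos: [0.5337, -0.0288, 0.1235]
tcp_rot: [3.141, -0.001, 0.578]
wrist_force: [1.9, -0.6, 1.7]
grip_width: 0.0092
tool shift [-0.0644  0.0762  0.0025] az deg -47.099115162772996 at [ 0.5337 -0.0288  0.1235] [ 3.141e+00 -8.000e-04  5.780e-01] grip 0.0092 t 9.6
F [ 1.87 -0.55  1.66] M [-0.112 -0.406  0.015] j7 -1.3144789412530762
clock: 9.9
tool_pos: [0.5335, -0.0289, 0.1235]
tcp_rot: [3.141, -0.0, 0.406]
wrist_force: [2.2, -0.8, 2.9]
grip_width: 0.0097
tool shift [-0.0503  0.086   0.0025] az deg -56.953591653592724 at [ 0.5335 -0.0289  0.1235] [ 3.1409e+00 -4.0000e-04  4.0600e-01] grip 0.0097 t 9.9
F [ 2.2  -0.78  2.92] M [-0.139 -0.409 -0.004] j7 -1.4573448957991442
clock: 10.0
tool_pos: [0.5335, -0.0289, 0.1235]
tcp_rot: [3.141, -0.001, 0.409]
wrist_force: [1.7, -1.7, 3.7]
grip_width: 0.0096
tool shift [-0.0506  0.0859  0.0025] az deg -56.79939422529674 at [ 0.5335 -0.0289  0.1235] [ 3.141e+00 -5.000e-04  4.087e-01] grip 0.0096 t 10.0
F [ 1.66 -1.66  3.66] M [-0.27  -0.442 -0.02 ] j7 -1.4552074886918
clock: 10.6
tool_pos: [0.5345, -0.0285, 0.1652]
tcp_rot: [3.14, -0.003, 0.406]
wrist_force: [0.3, -0.6, 0.3]
grip_width: 0.0339
tool shift [ 0.0486 -0.0869  0.0052] az deg -68.39608782450642 at [ 0.5345 -0.0285  0.1652] [ 3.1401e+00 -3.1000e-03  4.0630e-01] grip 0.0339 t 10.6
F [ 0.31 -0.61  0.32] M [ 0.015 -0.045 -0.022] j7 -1.422394824923004
```

Pocket_1 reads about 0.02–0.05 N m, so it is good too. Next is pocket_2.

```bash
python3 -m handwheel '[[0,[0.0486,-0.088,0.003],[0,0,-68.4]],[0,[0.0486,-0.088,0.003],[0,0,-68.4]],[0,[0.0486,-0.088,0.003],[0,0,-68.4]],[0,[0.0486,-0.088,0.003],[0,0,-68.4]],[0,[0.0486,-0.088,0.003],[0,0,-68.4]],[0,[0.0486,-0.088,0.003],[0,0,-68.4]],[0,[0.0486,-0.088,0.003],[0,0,-68.4]],[0,[0.0486,-0.088,0.003],[0,0,-68.4]],[0,[0.0486,-0.088,0.003],[0,0,-68.4]],[0,[0.0486,-0.088,0.003],[0,0,-68.4]]]' 20; python3 - <<'E'
from h import *
to(.5448,.0705,.122,1.6)
import cv2
for n in("scene","top"):
    im=robot.get_image(n)[:,:,::-1]
    u,v=proj(n,[.5448,.0705,.06]).astype(int); print(u,v)
    cv2.imwrite(f"pics/c_{n}.png",cv2.resize(im[v-35:v+35,u-65:u+45],None,fx=7,fy=7,interpolation=cv2.INTER_CUBIC))
E
```

```text
clock: 11.6
tool_pos: [0.5426, 0.0712, 0.1595]
tcp_rot: [-3.14, -0.0, 1.596]
wrist_force: [0.2, -0.1, 0.1]
grip_width: 0.0428
tool shift [-0.0007  0.0021  0.0375] az deg -0.2520339943987752 at [0.5426 0.0712 0.1595] [-3.1402e+00 -4.0000e-04  1.5956e+00] grip 0.0428 t 11.6
F [ 0.17 -0.1   0.13] M [ 0.006 -0.065  0.02 ] j7 -0.5983153420269669
292 200
199 189
```

View pics/c_scene.png

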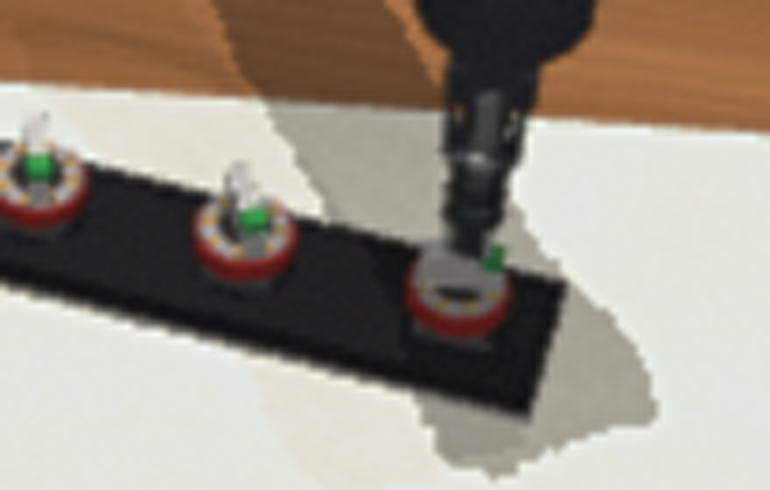

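Wheels 0 and 1, with dabs at (40,165) and (253,218), both stay turned. The gripper is above wheel 2 at (460,240).

```bash
python3 -m handwheel '[[0,[-0.0005,0.0011,0.015],[0,0,0]],[0,[-0.0005,0.0011,0.025],[0,0,0]],[0,[-0.0005,0.0011,0.031],[0,0,0]],[0,[-0.0005,0.0011,0.037],[0,0,0]],[0,[-0.0005,0.0011,0.037],[0,0,0]]]' 20; python3 - <<'E'
from h import *
to(.5448,.0705,.122,1.6)
E
python3 -m handwheel '[[0.5,[0,0,0],[0,0,0]],[0.6,[0,0,0],[0,0,0]],[0.66,[0,0,0],[0,0,0]],[0.7,[0,0,0],[0,0,0]],[0.74,[0,0,0],[0,0,0]],[0.78,[0,0,0],[0,0,0]],[0.85,[0,0,0],[0,0,0]],[1,[0,0,0],[0,0,0]],[1,[0,0,0],[0,0,0]]]' 20; python3 - <<'E'
from h import *
to(.5448,.0705,.122,1.6)
E
```

```text
clock: 12.2
tool_pos: [0.5436, 0.0709, 0.1222]
tcp_rot: [-3.14, 0.0, 1.6]
wrist_force: [0.0, -0.3, -0.1]
grip_width: 0.0429
tool shift [-0.0004  0.0012  0.0002] az deg -0.025030905760107695 at [0.5436 0.0709 0.1222] [-3.1398  0.      1.5996] grip 0.0429 t 12.2
F [ 0.01 -0.27 -0.1 ] M [-0.034 -0.014 -0.038] j7 -0.6344680552556566
clock: 13.1
tool_pos: [0.5448, 0.0708, 0.1236]
tcp_rot: [3.141, 0.0, 1.599]
wrist_force: [1.9, -0.7, 2.5]
grip_width: 0.0094
tool shift [-0.0003  0.      0.0016] az deg -0.03700867164925721 at [0.5448 0.0708 0.1236] [3.1405 0.     1.5994] grip 0.0094 t 13.1
F [ 1.87 -0.7   2.54] M [-0.099 -0.333 -0.006] j7 -0.6340554848326402
```

```bash
python3 -m handwheel '[[1,[0,0,0],[0,0,4]],[1,[0,0,0],[0,0,8]],[1,[0,0,0],[0,0,12]],[1,[0,0,0],[0,0,16]],[1,[0,0,0],[0,0,20]],[1,[0,0,0],[0,0,24]],[1,[0,0,0],[0,0,28]],[1,[0,0,0],[0,0,30]],[1,[0,0,0],[0,0,30]]]' 25; python3 - <<'E'
from h import *
to(.5448,.0705,.122,1.6)
E
```

```text
clock: 14.0
tool_pos: [0.5451, 0.0705, 0.1236]
tcp_rot: [3.14, -0.0, 1.076]
wrist_force: [3.8, -2.6, 2.7]
grip_width: 0.0093
tool shift [-0.0001 -0.0002  0.0016] az deg -30.022381705892194 at [0.5451 0.0705 0.1236] [ 3.1398e+00 -4.0000e-04  1.0760e+00] grip 0.0093 t 14.0
F [ 3.76 -2.57  2.66] M [-0.418 -0.868  0.217] j7 -1.0740540069782583
```

The moment is 0.217 N m, so pocket_2 holds the worn idler. I'll keep turning it to 70° and hold.

```bash
python3 -m handwheel '[[1,[0,0,0],[0,0,5]],[1,[0,0,0],[0,0,10]],[1,[0,0,0],[0,0,15]],[1,[0,0,0],[0,0,20]],[1,[0,0,0],[0,0,25]],[1,[0,0,0],[0,0,30]],[1,[0,0,0],[0,0,35]],[1,[0,0,0],[0,0,40]],[1,[0,0,0],[0,0,40]]]' 25; python3 - <<'E'
from h import *
to(.5448,.0705,.122,1.6)
E
python3 -m handwheel '[[1,[0,0,0],[0,0,0]],[1,[0,0,0],[0,0,0]],[1,[0,0,0],[0,0,0]]]' 25; python3 - <<'E'
from h import *
to(.5448,.0705,.122,1.6)
E
```

```text
clock: 14.9
tool_pos: [0.5452, 0.0704, 0.1237]
tcp_rot: [3.14, -0.002, 0.378]
wrist_force: [4.6, -3.1, 2.8]
grip_width: 0.0091
tool shift [-0.0004 -0.0003  0.0017] az deg -70.0348154605513 at [0.5452 0.0704 0.1237] [ 3.1403e+00 -1.7000e-03  3.7770e-01] grip 0.0091 t 14.9
F [ 4.56 -3.13  2.76] M [-0.636 -1.061  0.236] j7 -1.6563288025123766
clock: 15.2
tool_pos: [0.5453, 0.0703, 0.1237]
tcp_rot: [3.141, -0.002, 0.381]
wrist_force: [4.7, -3.3, 3.5]
grip_width: 0.0095
tool shift [-0.0004 -0.0003  0.0017] az deg -69.85974117513292 at [0.5453 0.0703 0.1237] [ 3.1405e+00 -1.7000e-03  3.8070e-01] grip 0.0095 t 15.2
F [ 4.68 -3.28  3.52] M [-0.644 -1.032  0.162] j7 -1.6537161792658654
```

All three are now turned and in place. Before lifting, I'll unwind the twist by 15° and read the forces.

```bash
python3 -m handwheel '[[1,[0,0,0],[0,0,-4]],[1,[0,0,0],[0,0,-8]],[1,[0,0,0],[0,0,-12]],[1,[0,0,0],[0,0,-15]],[1,[0,0,0],[0,0,-15]],[1,[0,0,0],[0,0,-15]]]' 35; python3 - <<'E'
from h import *
to(.5448,.0705,.122,1.6)
E
python3 -m handwheel '[[1,[0,0,-0.003],[0,0,0]],[1,[0,0,-0.008],[0,0,0]],[1,[0,0,-0.014],[0,0,0]],[1,[0,0,-0.02],[0,0,0]],[1,[0,0,-0.03],[0,0,0]],[1,[0,0,-0.045],[0,0,0]],[1,[0,0,-0.06],[0,0,0]],[1,[0,0,-0.08],[0,0,0]],[1,[0,0,-0.1],[0,0,0]],[1,[0,0,-0.1],[0,0,0]]]'; python3 - <<'E'
from h import *
to(.47,-.35,.222,.30)
import cv2
im=robot.get_image("scene")[:,:,::-1]
cv2.imwrite("pics/d.png",cv2.resize(im[110:230,130:330],None,fx=4,fy=4,interpolation=cv2.INTER_CUBIC))
E
```

```text
clock: 15.8
tool_pos: [0.5451, 0.0706, 0.1237]
tcp_rot: [3.141, -0.001, 0.639]
wrist_force: [3.5, -2.3, 6.3]
grip_width: 0.0089
tool shift [-0.0003 -0.0001  0.0017] az deg -55.060351523250006 at [0.5451 0.0706 0.1237] [ 3.1408e+00 -1.4000e-03  6.3900e-01] grip 0.0089 t 15.8
F [ 3.54 -2.33  6.31] M [-0.545 -1.085 -0.051] j7 -1.4388311306709751
clock: 16.8
tool_pos: [0.5458, 0.0716, 0.2268]
tcp_rot: [3.139, -0.005, 0.64]
wrist_force: [0.8, 0.1, -2.5]
grip_width: 0.0093
tool shift [-0.3125  0.2929  0.0048] az deg 19.466105855499052 at [0.5458 0.0716 0.2268] [ 3.1386 -0.0048  0.6397] grip 0.0093 t 16.8
F [ 0.84  0.08 -2.52] M [ 0.011 -0.05  -0.002] j7 -1.3527323774997955
```

View pics/d.png

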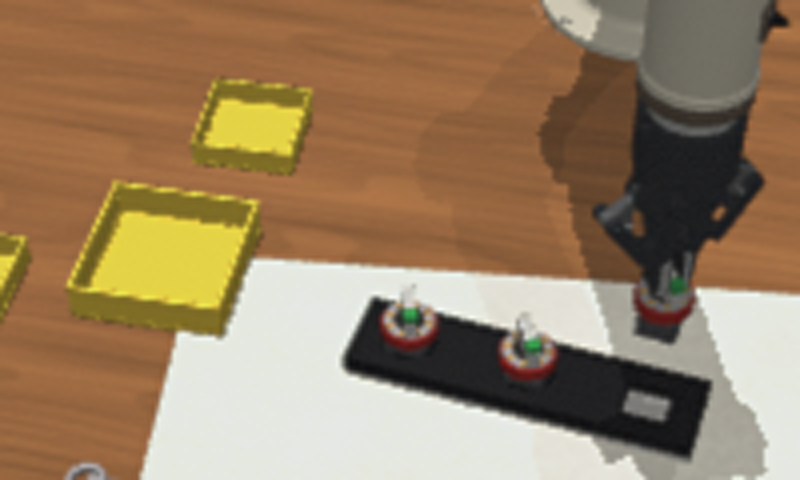

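The idler is lifted clear and the pocket at (648,404) is empty. The two good ones still stand in place. I'll carry it to the tray.

```bash
python3 -m handwheel '[[1,[-0.015,0.014,0],[0,0,1]],[1,[-0.04,0.038,0],[0,0,4]],[1,[-0.068,0.064,0],[0,0,7]],[1,[-0.096,0.09,0],[0,0,9]],[1,[-0.125,0.117,0],[0,0,11]],[1,[-0.153,0.143,0],[0,0,13]],[1,[-0.181,0.17,0],[0,0,15]],[1,[-0.209,0.196,0],[0,0,17]],[1,[-0.237,0.222,0],[0,0,19]],[1,[-0.265,0.248,0],[0,0,19]]]'; python3 - <<'E'
from h import *
to(.471,-.35,.222,.30)
E
```

```text
clock: 17.85
tool_pos: [0.4783, -0.2873, 0.2222]
tcp_rot: [-3.14, 0.001, 0.307]
wrist_force: [0.3, -0.5, -3.8]
grip_width: 0.0089
tool shift [-0.026   0.0576  0.0002] az deg 0.4033094122585198 at [ 0.4783 -0.2873  0.2222] [-3.14e+00  1.40e-03  3.07e-01] grip 0.0089 t 17.85
F [ 0.31 -0.52 -3.8 ] M [-0.022 -0.117 -0.045] j7 -0.9354266766864431
```

```bash
python3 -m handwheel '[[1,[-0.013,0.028,0],[0,0,0]],[1,[-0.022,0.048,0],[0,0,0]],[1,[-0.026,0.057,0],[0,0,0]],[1,[-0.026,0.057,0],[0,0,0]],[1,[-0.026,0.057,0],[0,0,0]]]'; python3 - <<'E'
from h import *
to(.471,-.35,.1217,.30)
import cv2
for n,z in(("scene",.07),("top",.12)):
    im=robot.get_image(n)[:,:,::-1]
    u,v=proj(n,[.471,-.35,.05]).astype(int)
    cv2.imwrite(f"pics/e_{n}.png",cv2.resize(im[v-45:v+45,u-55:u+55],None,fx=6,fy=6,interpolation=cv2.INTER_CUBIC))
E
```

```text
clock: 18.35
tool_pos: [0.4723, -0.3467, 0.2226]
tcp_rot: [-3.14, 0.0, 0.309]
wrist_force: [1.2, 0.2, -3.1]
grip_width: 0.009
tool shift [-0.0023  0.0028  0.1009] az deg 0.5319567063167138 at [ 0.4723 -0.3467  0.2226] [-3.1396e+00  1.0000e-04  3.0930e-01] grip 0.009 t 18.35
F [ 1.16  0.17 -3.06] M [-0.035 -0.059 -0.004] j7 -0.8351108302750714
```

View pics/e_scene.png

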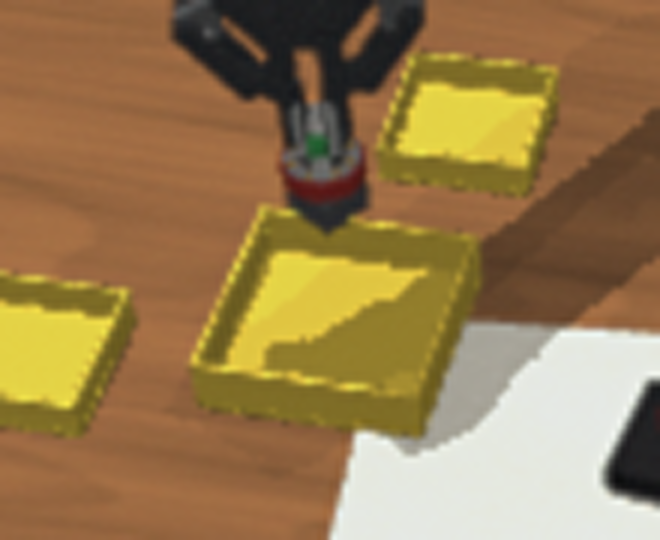

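View pics/e_top.png

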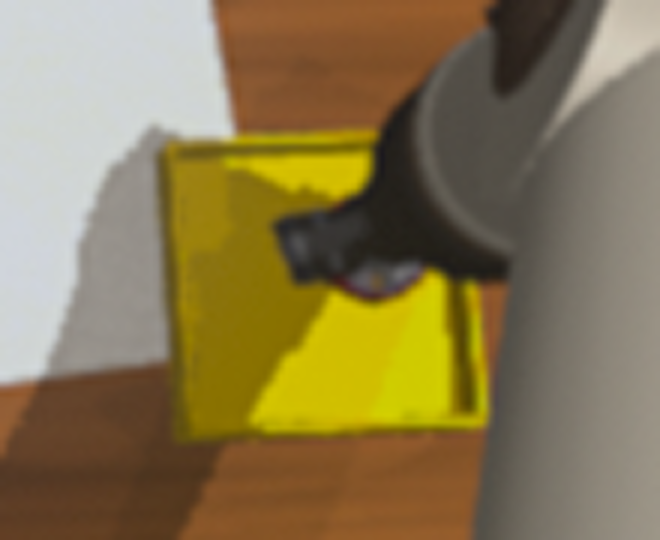

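The idler hangs upright over the tray. I'll lower to about 4 mm above the floor, then creep down.

```bash
python3 -m handwheel '[[1,[-0.002,0.003,0.015],[0,0,0]],[1,[-0.002,0.003,0.035],[0,0,0]],[1,[-0.002,0.003,0.055],[0,0,0]],[1,[-0.002,0.003,0.07],[0,0,0]],[1,[-0.002,0.003,0.082],[0,0,0]],[1,[-0.002,0.003,0.09],[0,0,0]],[1,[-0.002,0.003,0.095],[0,0,0]],[1,[-0.002,0.003,0.095],[0,0,0]],[1,[-0.002,0.003,0.095],[0,0,0]]]'; python3 - <<'E'
from h import *
to(.471,-.35,.1217,.30)
E
python3 -m handwheel '[[1,[0,0,0.001],[0,0,0]],[1,[0,0,0.002],[0,0,0]],[1,[0,0,0.003],[0,0,0]],[1,[0,0,0.003],[0,0,0]]]'; python3 - <<'E'
from h import *
to(.471,-.35,.1217,.30)
E
```

```text
clock: 19.35
tool_pos: [0.4716, -0.3522, 0.1288]
tcp_rot: [3.141, -0.001, 0.308]
wrist_force: [0.8, -0.1, -2.9]
grip_width: 0.0088
tool shift [ 0.0001 -0.0022  0.0071] az deg 0.4537329711295867 at [ 0.4716 -0.3522  0.1288] [ 3.1408e+00 -7.0000e-04  3.0790e-01] grip 0.0088 t 19.35
F [ 0.84 -0.13 -2.88] M [-0.055  0.028  0.017] j7 -0.8760948943307433
clock: 19.75
tool_pos: [0.4711, -0.352, 0.1253]
tcp_rot: [3.142, -0.0, 0.308]
wrist_force: [-0.5, 0.4, -2.9]
grip_width: 0.009
tool shift [ 0.0005 -0.0019  0.0036] az deg 0.44899581176850206 at [ 0.4711 -0.352   0.1253] [ 3.1415 -0.      0.3078] grip 0.009 t 19.75
F [-0.51  0.37 -2.87] M [-0.012  0.007  0.058] j7 -0.877713093346644
```

```bash
python3 -m handwheel '[[1,[0,0,0.001],[0,0,0]],[1,[0,0,0.002],[0,0,0]],[1,[0,0,0.002],[0,0,0]],[1,[0,0,0.002],[0,0,0]]]'; python3 - <<'E'
from h import *
to(.471,-.35,.1217,.30)
E
python3 -m handwheel '[[1,[0,0,0.0007],[0,0,0]],[1,[0,0,0.0014],[0,0,0]],[1,[0,0,0.0014],[0,0,0]]]'; python3 - <<'E'
from h import *
to(.471,-.35,.1217,.30)
E
```

```text
clock: 20.15
tool_pos: [0.4711, -0.3519, 0.1232]
tcp_rot: [-3.142, 0.0, 0.308]
wrist_force: [0.0, 0.6, -2.8]
grip_width: 0.009
tool shift [ 0.0005 -0.0019  0.0015] az deg 0.45312518785377903 at [ 0.4711 -0.3519  0.1232] [-3.1415e+00  1.0000e-04  3.0790e-01] grip 0.009 t 20.15
F [ 0.03  0.65 -2.76] M [0.006 0.028 0.038] j7 -0.8787259718886804
clock: 20.45
tool_pos: [0.4712, -0.352, 0.1218]
tcp_rot: [3.142, -0.0, 0.308]
wrist_force: [0.2, 0.1, -2.7]
grip_width: 0.0087
tool shift [ 0.0004 -0.0019  0.0001] az deg 0.4511525017260138 at [ 0.4712 -0.352   0.1218] [ 3.1415e+00 -1.0000e-04  3.0790e-01] grip 0.0087 t 20.45
F [ 0.23  0.12 -2.72] M [ 0.052 -0.015  0.036] j7 -0.8794665421022255
```

```bash
for i in 1 2 3; do python3 -m handwheel '[[1,[0,0,0.0005],[0,0,0]],[1,[0,0,0.0007],[0,0,0]],[1,[0,0,0.0007],[0,0,0]]]'; done
```

```text
clock: 20.75
tool_pos: [0.4712, -0.3521, 0.1217]
tcp_rot: [3.141, -0.0, 0.308]
wrist_force: [-1.1, 0.1, 3.3]
grip_width: 0.0088
clock: 21.05
tool_pos: [0.4713, -0.3521, 0.1216]
tcp_rot: [3.141, 0.0, 0.308]
wrist_force: [-3.0, 2.7, 9.6]
grip_width: 0.0093
clock: 21.35
tool_pos: [0.4714, -0.3522, 0.1215]
tcp_rot: [3.141, 0.0, 0.308]
wrist_force: [-4.6, 2.6, 14.5]
grip_width: 0.009
```

It is seated, with contact at TCP z = 0.1217. I'll relax the press, release slowly and retreat.

```bash
python3 -m handwheel '[[1,[0,0,-0.0007],[0,0,0]],[1,[0,0,-0.0014],[0,0,0]],[1,[0,0,-0.0014],[0,0,0]]]' 20;  python3 -m handwheel '[[0.78,[0,0,0],[0,0,0]],[0.72,[0,0,0],[0,0,0]],[0.66,[0,0,0],[0,0,0]],[0.5,[0,0,0],[0,0,0]],[0.3,[0,0,0],[0,0,0]],[0.3,[0,0,-0.02],[0,0,0]],[0.2,[0,0,-0.05],[0,0,0]],[0.2,[0,0,-0.09],[0,0,0]],[0.2,[0,0,-0.12],[0,0,0]],[0.2,[0,0,-0.12],[0,0,0]]]' 20; python3 - <<'E'
from h import *
to(.3,-.55,.3,.30)
import cv2
im=robot.get_image("scene")[:,:,::-1]
cv2.imwrite("pics/f.png",cv2.resize(im[110:230,130:330],None,fx=4,fy=4,interpolation=cv2.INTER_CUBIC))
E
```

```text
clock: 21.65
tool_pos: [0.4712, -0.3521, 0.1216]
tcp_rot: [3.141, -0.0, 0.308]
wrist_force: [-3.2, 0.5, 7.1]
grip_width: 0.009
clock: 22.65
tool_pos: [0.4737, -0.3534, 0.2462]
tcp_rot: [3.134, -0.005, 0.308]
wrist_force: [0.3, 0.4, -0.2]
grip_width: 0.0341
tool shift [-0.2251  0.1347 -0.0538] az deg 0.45656031865965735 at [ 0.4737 -0.3534  0.2462] [ 3.1342 -0.0052  0.308 ] grip 0.0341 t 22.65
F [ 0.32  0.37 -0.17] M [-0.021 -0.004 -0.03 ] j7 -0.8206939456681757
```

View pics/f.png

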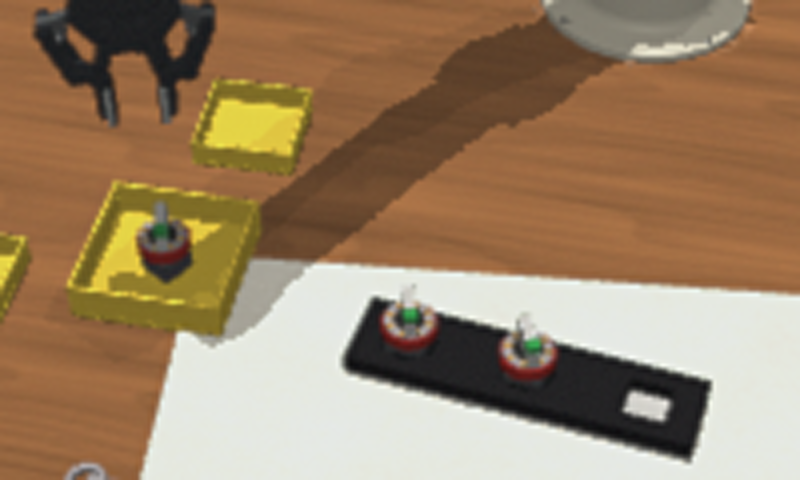

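The worn idler stands upright in the tray at (163,245). The good ones are still in the rack, with dabs at (410,314) and (533,345). I'll move the arm aside for a clear top view.

```bash
python3 -m handwheel '[[0.2,[-0.22,0.13,-0.05],[0,0,0]],[0.2,[-0.22,0.13,-0.05],[0,0,0]],[0.2,[-0.22,0.13,-0.05],[0,0,0]],[0.2,[-0.22,0.13,-0.05],[0,0,0]],[0.2,[-0.22,0.13,-0.05],[0,0,0]],[0.2,[-0.22,0.13,-0.05],[0,0,0]],[0.2,[-0.22,0.13,-0.05],[0,0,0]]]'; python3 - <<'E'
from h import *
import cv2
im=robot.get_image("top")[:,:,::-1]; cv2.imwrite("pics/g_full.png",im)
a=cv2.resize(im[170:222,178:300],None,fx=6.5,fy=6.5,interpolation=cv2.INTER_CUBIC)
b=cv2.resize(im[185:245,325:400],None,fx=4,fy=4,interpolation=cv2.INTER_CUBIC)
b=cv2.copyMakeBorder(b,0,0,0,a.shape[1]-b.shape[1],cv2.BORDER_CONSTANT)
cv2.imwrite("pics/g.png",cv2.vconcat([a,b]))
E
```

```text
clock: 23.4
tool_pos: [0.2977, -0.5444, 0.2899]
tcp_rot: [-3.14, 0.001, 0.302]
wrist_force: [0.7, -0.8, -0.7]
grip_width: 0.0336
```

View pics/g.png

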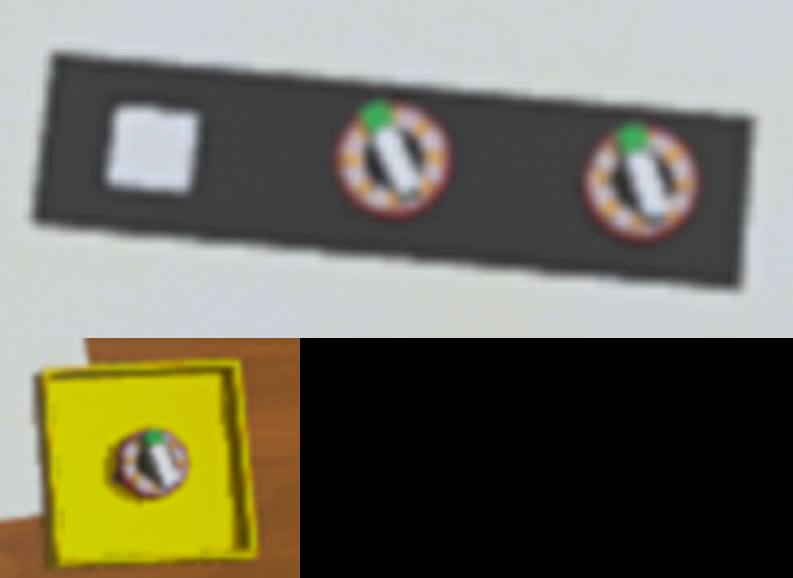

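View pics/g_full.png

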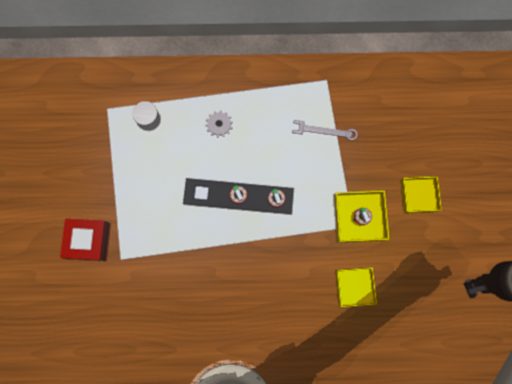

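The good wheels are still centred at (394,158) and (641,182) and turned by about 60°. The worn one is near the middle of the tray, and the bystanders are where they were. I'll hand it in.

```bash
python3 -c "
from plant import robot
robot.sign_off(); print(robot.read_state()['clock'])"
```

```text
the job is handed in; nothing more can be done
the job is handed in; nothing more can be done
```

I turned all three wheels by their tongues: 65° in pockets 0 and 1, 70° in pocket 2. Pocket_2 held the worn one, and it now stands upright near the centre of the large yellow tray. I handed the job in at about 23.5 s of the 72 s allowed; no verdict is reported back.

- **Drag felt:** about 0.02–0.07 N m in pockets 0 and 1 (sensor noise about 0.03), against 0.16–0.24 N m in pocket 2.
- **Placing:** I unwound the twist, lifted the worn idler out and set it down. While feeling for the floor I pressed to about 17 N and then eased off before letting go.
- **Last pictures:** the two good wheels are upright at their original centres, still turned by about 60°. The carton, piston, wrench and pinion have not visibly moved, and the gripper is clear of everything. None of these checks failed or disagreed.

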